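# Take the long objective off the microscope turret

## Task

Turn the microscope's objective turret until the longest objective stands at the small black pointer on the front of the foot. With the turret left there, unscrew that objective (about a quarter turn anticlockwise), draw it straight out, and stand it gently upright, lens up, inside the white storage tray. Leave the beaker, the dishes and the amber jar where they are.

Things in the scene. Friction and masses are not known exactly. Their poses are not given: they have to be found in the camera images.
- foot: The microscope's fixed white foot: 310 x 170 mm, 60 mm high, stage removed; at the rear a block 90 mm high with two eyepieces up to 150 mm; focus knobs reach 113 mm to either side. Origin on the bench under the turret's vertical axis; x level, from the front (robot) end to the rear. Black pointer bar (34 x 7 mm) on the foot's top at the front end, 104 to 138 mm from the axis.
- front_place (a point): Point fixed on the foot, 72.5 mm in front of the turret's axis, in line with the pointer, 134 mm above the bench: where socket_mouth comes when the long objective's station is lined up with the pointer. Axes as foot.
- turret: Aluminium cone 200 mm across its knurled rim, 77 to 89 mm above the bench. Turns either way about the vertical axis (this z), 0.25 N m friction holds it where it is left, no clicks. Origin on the axis, 77 mm above the bench. Four bosses 90 degrees apart, leaning 30 degrees outward: the long objective (on this -x side), two shorter steel objectives, a black cap (these three are fixed).
- turret_bar (a point): Centre of the turret's hand grip: black bar 56 mm long, 14 mm thick, 24 mm high, on a steel post on the turret's axis. Point at the bar's mid height, 194 mm above the bench. Turns with the turret; x lies along the bar, -x points level to the long objective's station. Above 145 mm from the bench the objectives (up to 190 mm high) stay over 60 mm from the axis.
- socket_mouth (a point): Centre of the top face of the long objective's socket, where its flange seats; 72.5 mm from the turret's axis. z is the socket's axis, leaning 30 degrees outward from vertical. The socket is an aluminium boss 48 mm across, bore 25 mm deep, two claws over the objective's lugs. Turns with the turret.
- barrel_mid (a point): The loose long steel objective, 82 mm long, 0.13 to 0.25 kg; z is its axis, towards the lens. Point on the axis in the barrel's middle, 50 mm above the flat mount end it can stand on, 25 mm above the seat of its flange (44 mm across, 4 mm thick). Barrel 32 mm across, from 21 mm below to 18 mm above this point, then a tapering nose.
- objective: The same objective: origin at the centre of its mount end, z towards the lens. The mount is a spigot 22 mm across, 25 mm long, with two lugs 37 mm across. Lugs lock it in the socket until it is turned anticlockwise, seen from the lens end, by 55 to 105 degrees (best 78; stop near 110); it does not rise by turning. Then it slides out along the socket's axis, 1 mm play, clear after 26 mm.
- tray: Fixed white open tray, 130 x 130 mm outside, walls 4 mm thick and 16 mm high, floor 4 mm thick; origin under its centre on the bench, z up. To the left or right of the microscope.
- beaker: Clear beaker, 70 mm across, 90 mm high, standing; origin at its underside centre. Bystander, on the other side of the microscope from the tray.
- dishes: Pile of four clear Petri dishes, 90 mm across, 60 mm high; origin at its underside centre. Bystander beside the microscope's rear.
- flask: Amber jar, 66 mm across, 140 mm high; origin at its underside centre. Bystander beside the microscope's rear.
Not all that is in view belongs to the job. Leave any blue or yellow look-alike of the objective alone. Several things have the shape of the tray; the one meant has the colours described above.

How it is judged:
On the way, in this order (a step that is already met when the one before it is completed fails the run):
1. the long objective, still in its socket, is lined up with the front pointer (within 9 mm, about 7 degrees) (horizontal distance between socket_mouth and front_place below 0.009 m and distance between barrel_mid and socket_mouth below 0.035 m), for 0.2 s.
2. the objective is unscrewed and drawn clear of its socket while the station stays at the pointer (within 13 mm) (horizontal distance between socket_mouth and front_place below 0.013 m and distance between barrel_mid and socket_mouth above 0.052 m), for 0.1 s.
At the end, for the whole second after the job is handed in: The long objective stands upright (within 7 degrees), mount end down on the tray's floor, inside the tray's walls, at rest and released; its empty station is still at the front pointer, within 13 mm (about 10 degrees) (x of barrel_mid in the frame of tray between -0.055 and 0.055 m and y of barrel_mid in the frame of tray between -0.055 and 0.055 m and z of barrel_mid in the frame of tray between 0.048 and 0.06 m and angle between barrel_mid's own z axis and vertical below 0.12 rad and linear speed of objective below 0.02 m/s and horizontal distance between socket_mouth and front_place below 0.013 m); the robot touches nothing.
It fails at once if the objective is dropped: let go and falling faster than 0.6 m/s (a fall of about 2 cm) (linear speed of objective above 0.6 m/s and contact force between the fingers and objective below 0.2 N).
It fails at once if the beaker, the dishes or the amber jar is moved by more than 20 mm (distance of any of beaker, dishes, flask from where it was at the start of the episode above 0.02 m).
It also fails if it takes over 64 s, if anything falls off the work surface, if the arm or the gripper's body presses on something with over 40 N, if the wrist force passes 120 N, or if a joint passes its speed limit or range.

## Robot

A 6-joint arm with a two-finger parallel gripper is mounted at the origin on the work surface. World frame = base frame: x ahead of the robot, y to its left, z up, the work surface at z = 0. Lengths are in m, angles in rad, forces in N, time in s.
With the tool pointing down it reaches from about 0.25 to 0.775 m from the base axis. Payload 8.9 kg.
Tool frame: the origin (TCP) lies between the finger pads; the fingertips stand 19 mm ahead of it and the grasp point (between the pads) is the TCP (robot.nose_length is the z of the fingertips in the tool frame, in m); z points along the fingers, y is the direction in which the jaws open and shut (so a half turn about z gives the same grasp; the last joint's range is limited). The gripper opens to 85 mm and grips with 20 to 120 N. Pads are 22 mm wide; open, the fingers measure 114 mm over their backs; the gripper's body (76 mm by 85 mm) begins 54 mm behind the grasp point. The pads swing forward as they close: fully open they stand 13 mm farther back than shut.
Start: joints at [-1.413, 0.291, -0.153, 1.127, 0, 1.431], TCP at [0.154, -0.502, 0.25] pointing down, gripper open.
Joint ranges: [-2.52, 2.52], [-0.91, 1.74], [-1.3, 1.37], [-1.96, 2.02], [-1.52, 1.47], [-3.14, 3.14]. Speed limits (rad/s): [2.22, 2.22, 2.79, 3.14, 3.14, 3.14].

## Interface

Orientations are given as a unit quaternion [w, x, y, z].
In Python, from cell import robot gives the robot as it stands. Calls block until the motion is done:
- robot.move_to(position, orientation): joint-space move of the TCP to a pose.
- robot.movel(position, ori=None, velocity=0.15): straight line of the TCP; ori=None keeps the orientation; velocity is the mean speed in m/s.
- robot.goto_joints(angles): joint-space move.
- robot.set_gripper(opening, strength=None): finger opening in m; strength is the grip in N (None keeps the last); returns when the fingers have stopped.
- robot.dwell(seconds).
- robot.solve_ik(position, orientation): joint angles nearest the present ones, or None.
- robot.read_camera(name): name is "side" or "top" or "wrist"; returns (picture, depth): 384x512x3 uint8, red, green, blue; 384x512 float32, m along the optical axis (not along the pixel's ray), 0 where there is no reading.
- robot.get_calibration(name): a dict with "fovy" (degrees; the focal length in pixels is half the picture's height over the tangent of half this angle, whatever the lens; pixels are square), "cx", "cy" (the principal point, pixels), "k1" (the pictures are not rectified: a ray, as slopes to the right and down, at radius r is drawn at 1 + k1 r^2 times it, then the intrinsics apply), "camera_from_world" (4x4, takes a point from world to camera coordinates). Camera axes: x right, y down, z forward; pixel columns grow to the right and rows downward; lengths in m; the calibration is good to about 2 mm. A picture is of the moment at which its call begins: read the wrist's pose just before it. get_calibration takes no time and is no camera call; for the wrist camera it gives the pose at the moment of the call.
A pose or a line that the arm cannot do raises robot.PlanningError and nothing moves.
- robot.close_job(): hands the job in, once; it reports no verdict.
Readings, each from a call of its own:
- robot.get_time_s(): time.
- robot.get_q(): joint angles.
- robot.get_joint_vel(): joint speeds.
- robot.get_joint_torque(): joint torques, N m.
- robot.get_eef_pos(): TCP position.
- robot.get_eef_rot(): TCP orientation.
- robot.get_force(): force on the tool from outside, world axes, zero at the start.
- robot.get_torque(): the same for the moment, N m.
- robot.get_finger_gap(): finger opening in m.
Only numpy, scipy, OpenCV 4.12 (cv2) and the standard library are available. Lean on these libraries where they do the work, as an engineer would, in place of code of your own. Each camera call takes 0.05 s, during which the arm holds its last target.

## Working session

There is one attempt and no reset: what is moved stays moved. The work goes in short steps, each a Python script; the robot and the scene stay as the last script left them, time stands still between calls to the robot, and variables do not carry over. Pictures are saved under pics/ and viewed, and the job is handed in when it is done.

```bash
ls; mkdir -p pics; cat > h.py <<'E'
import numpy as np, cv2
from cell import robot
from scipy.spatial.transform import Rotation as R
def f_(cal): return 192/np.tan(np.radians(cal['fovy'])/2)
def snap(n,fn):
    cal=robot.get_calibration(n); p,d=robot.read_camera(n)
    cv2.imwrite(f'pics/{fn}.png',cv2.cvtColor(p,cv2.COLOR_RGB2BGR)); np.savez(f'pics/{fn}.npz',p=p,d=d,**{k:np.array(v) for k,v in cal.items()})
    return p,d,cal
def slopes(cal,uv):
    f=f_(cal); uv=np.atleast_2d(np.array(uv,float))
    s=(uv-[float(cal['cx']),float(cal['cy'])])/f; k=float(cal['k1']); o=s.copy()
    for _ in range(30): o=s/(1+k*(o**2).sum(1,keepdims=True))
    return o
def ray(cal,uv):
    T=np.array(cal['camera_from_world']); s=slopes(cal,uv)
    d=np.c_[s,np.ones(len(s))]@T[:3,:3]; c=-T[:3,:3].T@T[:3,3]
    return c,d
def plane(cal,uv,z):
    c,d=ray(cal,uv); return c+d*((z-c[2])/d[:,2])[:,None]
def cloud(d,cal):
    v,u=np.mgrid[0:384,0:512]; c,dd=ray(cal,np.c_[u.ravel(),v.ravel()])
    P=(c+dd*d.reshape(-1,1)); P[d.ravel()==0]=np.nan
    return P.reshape(384,512,3)
def proj(cal,P):
    T=np.array(cal['camera_from_world']); q=np.atleast_2d(P)@T[:3,:3].T+T[:3,3]; s=q[:,:2]/q[:,2:]
    s=s*(1+float(cal['k1'])*(s**2).sum(1,keepdims=True)); return s*f_(cal)+[float(cal['cx']),float(cal['cy'])]
def quat(M): 
    q=R.from_matrix(M).as_quat(); return [q[3],q[0],q[1],q[2]]
E
python3 - <<'E'
from h import *
for n in('top','side','wrist'):
    p,d,c=snap(n,n+'0'); print(n,c['fovy'],c['k1'],np.round(c['camera_from_world'],3).tolist(),(d==0).mean())
print(robot.get_time_s(),robot.get_force())
E
```

```text
pics
top 44.42311126579547 -0.08907112000180205 [[0.023, -1.0, 0.002, -0.031], [-0.991, -0.023, -0.129, 0.478], [0.129, 0.001, -0.992, 1.298], [0.0, 0.0, 0.0, 1.0]] 0.0038401285807291665
side 53.67943860040441 -0.11288735559735126 [[-0.982, -0.191, 0.015, 0.457], [-0.115, 0.527, -0.842, 0.175], [0.153, -0.828, -0.539, 0.934], [0.0, 0.0, 0.0, 1.0]] 0.003753662109375
wrist 58.19592471844772 -0.09882186634344937 [[0.293, -0.956, -0.002, -0.524], [-0.912, -0.28, 0.299, -0.039], [-0.286, -0.085, -0.954, 0.38], [0.0, 0.0, 0.0, 1.0]] 0.0036468505859375
0.15 [-0.10058161  0.22517254 -0.59640432]
```

View pics/top0.png

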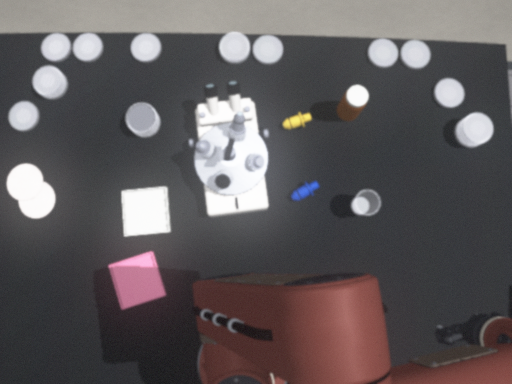

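View pics/side0.png

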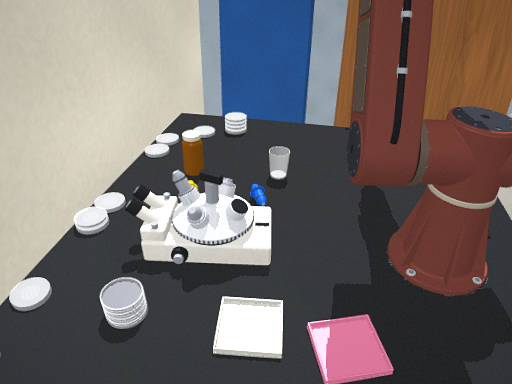

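```bash
python3 - <<'E'
from h import *
a=cv2.imread('pics/top0.png')[70:225,180:285]; b=cv2.imread('pics/side0.png')[150:275,130:285]
a=cv2.resize(a,None,fx=3.6,fy=3.6,interpolation=cv2.INTER_CUBIC)[:558]; b=cv2.resize(b,None,fx=2.6,fy=2.6,interpolation=cv2.INTER_CUBIC)
H=max(a.shape[0],b.shape[0]); o=np.zeros((H,a.shape[1]+b.shape[1],3),np.uint8); o[:a.shape[0],:a.shape[1]]=a;o[:b.shape[0],a.shape[1]:]=b
print(o.shape);cv2.imwrite('pics/z.png',o)
z=np.load('pics/top0.npz'); P=cloud(z['d'],z)
S=np.load('pics/side0.npz'); Q=cloud(S['d'],S)
for n,C,(v0,v1,u0,u1) in(('top',P,(95,220,190,275)),('side',Q,(150,270,140,280))):
    c=C[v0:v1,u0:u1].reshape(-1,3); c=c[np.isfinite(c).all(1)]
    for h in(.12,.15,.17,.18):
        m=c[c[:,2]>h]; print(n,h,len(m))
    m=c[c[:,2]>.14]
    # crude clusters
    lab=-np.ones(len(m),int);k=0
    for i in range(len(m)):
        if lab[i]<0:
            st=[i];lab[i]=k
            while st:
                j=st.pop(); nb=np.where((lab<0)&(np.linalg.norm(m-m[j],axis=1)<.012))[0]; lab[nb]=k; st+=nb.tolist()
            k+=1
    for q in range(k):
        w=m[lab==q]
        if len(w)>5: print(n,len(w),w.mean(0).round(3),w[w[:,2].argmax()].round(3))
p=z['p'].astype(int)
v=P[...,2]
# tray: white pixels
for name,(v0,v1,u0,u1) in {'tray':(180,245,110,180)}.items():
    m=(z['p'][v0:v1,u0:u1].min(2)>110).astype(np.uint8); n,l,s,c=cv2.connectedComponentsWithStats(m); i=1+s[1:,4].argmax()
    cn=cv2.findContours((l==i).astype(np.uint8),0,2)[0][0]; r=cv2.boxPoints(cv2.minAreaRect(cn))+[u0,v0]
    print(r); print(plane(z,r,.016).round(4)); print(plane(z,r,.016).mean(0))
E
```

```text
(558, 781, 3)
top 0.12 2287
top 0.15 527
top 0.17 313
top 0.18 241
top 302 [0.639 0.028 0.162] [0.657 0.02  0.191]
top 194 [0.563 0.043 0.196] [0.543 0.056 0.212]
top 200 [0.582 0.114 0.15 ] [0.585 0.122 0.165]
top 17 [0.569 0.058 0.183] [0.568 0.06  0.187]
top 177 [ 0.549 -0.019  0.146] [ 0.545 -0.021  0.157]
top 107 [0.506 0.061 0.144] [0.516 0.061 0.149]
side 0.12 2502
side 0.15 741
side 0.17 427
side 0.18 317
side 483 [0.562 0.055 0.182] [0.587 0.04  0.208]
side 318 [0.64  0.036 0.16 ] [0.656 0.027 0.187]
side 96 [ 0.544 -0.013  0.145] [ 0.547 -0.02   0.154]
side 16 [0.748 0.046 0.143] [0.751 0.044 0.148]
side 87 [0.505 0.065 0.143] [0.509 0.062 0.15 ]
side 185 [0.579 0.125 0.149] [0.583 0.121 0.159]
[[118.9724102  188.6689682 ]
 [167.71724319 184.60689354]
 [171.75173187 233.02069092]
 [123.00690079 237.08276367]]
[[0.4837 0.3688 0.016 ]
 [0.4988 0.2279 0.016 ]
 [0.3604 0.2101 0.016 ]
 [0.3452 0.3491 0.016 ]]
[0.42201748 0.28901655 0.016     ]
```

View pics/z.png

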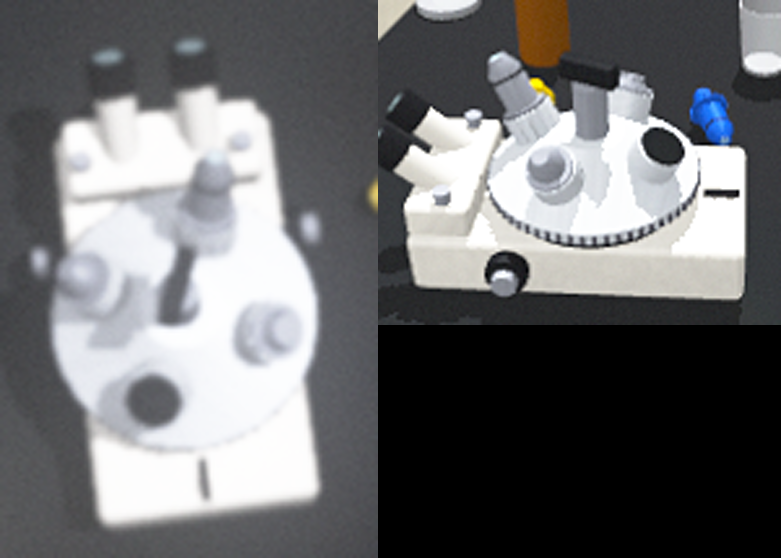

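```bash
python3 - <<'E'
from h import *
z=np.load('pics/wrist0.npz'); T=z['camera_from_world']; q=robot.get_eef_rot(); M=R.from_quat([q[1],q[2],q[3],q[0]]).as_matrix(); p=np.array(robot.get_eef_pos())
print(q,p,robot.nose_length); print('cam in tool',(M.T@(-T[:3,:3].T@T[:3,3]-p)).round(3),'axis',(M.T@T[2,:3]).round(3),'xaxis',(M.T@T[0,:3]).round(3)); print(M.round(3))
t=np.load('pics/top0.npz'); P=cloud(t['d'],t)
# rim points: height 77-89, circle
m=(P[...,2]>.07)&(P[...,2]<.094)&(P[...,0]>.42)&(P[...,0]<.7)&(abs(P[...,1]-.05)<.13)
print(m.sum())
# ik tests
for x,y,h in((.56,.05,.194),(.56,.05,.25),(.45,.05,.40),(.5,.05,.40),(.42,.05,.35)):
  for a in np.arange(-180,180,30):
    Mx=np.array([[np.cos(np.radians(a)),np.sin(np.radians(a)),0],[np.sin(np.radians(a)),-np.cos(np.radians(a)),0],[0,0,-1]])
    s=robot.solve_ik([x,y,h],quat(Mx)); print((x,h),a,None if s is None else np.round(s,2))
E
```

```text
[-4.50024376e-04  9.89008044e-01  1.47861040e-01 -9.65975754e-06] [ 0.15350511 -0.50177345  0.2498956 ] 0.019
cam in tool [ 0.077 -0.    -0.123] axis [-0.299 -0.001  0.954] xaxis [0.    1.    0.001]
[[ 0.956  0.292 -0.   ]
 [ 0.292 -0.956  0.001]
 [ 0.    -0.001 -1.   ]]
1001
(0.56, 0.194) -180 [-0.04  0.4  -0.15  1.02  0.   -0.04]
(0.56, 0.194) -150 [-0.04  0.4  -0.15  1.02  0.   -0.56]
(0.56, 0.194) -120 [-0.04  0.4  -0.15  1.02  0.   -1.09]
(0.56, 0.194) -90 [-0.04  0.4  -0.15  1.02  0.   -1.61]
(0.56, 0.194) -60 [-0.04  0.4  -0.15  1.02  0.   -2.14]
(0.56, 0.194) -30 [-0.04  0.4  -0.15  1.02  0.   -2.66]
(0.56, 0.194) 0 [-0.04  0.4  -0.15  1.02  0.    3.1 ]
(0.56, 0.194) 30 [-0.04  0.4  -0.15  1.02  0.    2.58]
(0.56, 0.194) 60 [-0.04  0.4  -0.15  1.02  0.    2.05]
(0.56, 0.194) 90 [-0.04  0.4  -0.15  1.02  0.    1.53]
(0.56, 0.194) 120 [-0.04  0.4  -0.15  1.02  0.    1.01]
(0.56, 0.194) 150 [-0.04  0.4  -0.15  1.02  0.    0.48]
(0.56, 0.25) -180 [-0.04  0.36 -0.05  1.16  0.   -0.04]
(0.56, 0.25) -150 [-0.04  0.36 -0.05  1.16  0.   -0.56]
(0.56, 0.25) -120 [-0.04  0.36 -0.05  1.1
[... 1742 characters left out ...]
 150 [-0.05  0.21  0.13  1.49  0.    0.48]
(0.42, 0.35) -180 [-0.05  0.05 -0.18  1.33  0.   -0.05]
(0.42, 0.35) -150 [-0.05  0.05 -0.18  1.33  0.   -0.58]
(0.42, 0.35) -120 [-0.05  0.05 -0.18  1.33  0.   -1.1 ]
(0.42, 0.35) -90 [-0.05  0.05 -0.18  1.33  0.   -1.63]
(0.42, 0.35) -60 [-0.05  0.05 -0.18  1.33  0.   -2.15]
(0.42, 0.35) -30 [-0.05  0.05 -0.18  1.33  0.   -2.67]
(0.42, 0.35) 0 [-0.05  0.05 -0.18  1.33  0.    3.09]
(0.42, 0.35) 30 [-0.05  0.05 -0.18  1.33  0.    2.56]
(0.42, 0.35) 60 [-0.05  0.05 -0.18  1.33  0.    2.04]
(0.42, 0.35) 90 [-0.05  0.05 -0.18  1.33  0.    1.52]
(0.42, 0.35) 120 [-0.05  0.05 -0.18  1.33  0.    0.99]
(0.42, 0.35) 150 [-0.05  0.05 -0.18  1.33  0.    0.47]
```

```bash
cat >> h.py <<'E'
def down(a):
    a=np.radians(a); return quat(np.array([[np.cos(a),np.sin(a),0],[np.sin(a),-np.cos(a),0],[0,0,-1]]))
E
python3 - <<'E'
from h import *
robot.move_to([.54,.05,.42],down(180)); snap('wrist','w1'); print(robot.get_time_s())
a=cv2.imread('pics/w1.png'); cv2.imwrite('pics/w1b.png',cv2.resize(a,None,fx=1.5,fy=1.5))
E
```

```text
2.6667
```

View pics/w1b.png

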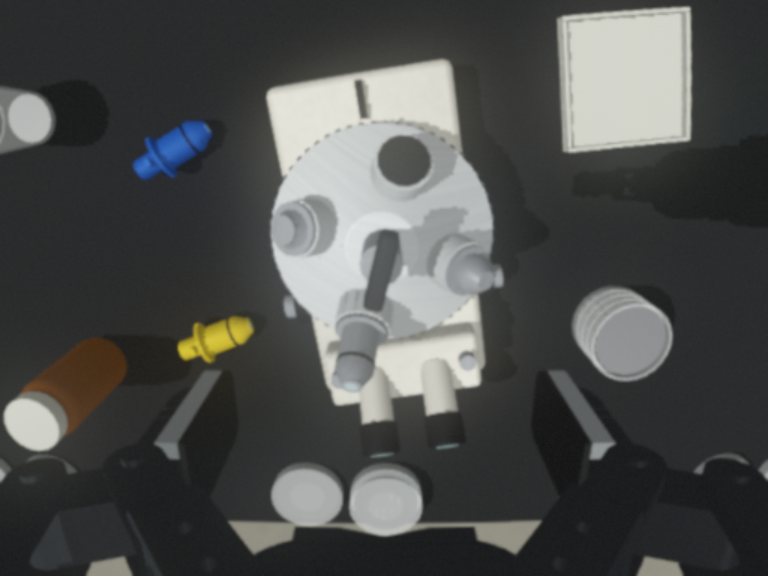

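```bash
python3 - <<'E'
from h import *
from scipy.optimize import least_squares
z=np.load('pics/w1.npz'); P=cloud(z['d'],z); p=z['p'].astype(int); Z=P[...,2]
c=np.array([.56,.05])
# turret mask: z between .075 and .1 -> per-angle max radius
m=(Z>.078)&(Z<.097)&np.isfinite(Z)
for it in range(3):
    r=np.hypot(P[...,0]-c[0],P[...,1]-c[1]); th=np.arctan2(P[...,1]-c[1],P[...,0]-c[0])
    pts=[]
    for a in np.radians(np.arange(-180,180,3)):
        s=m&(abs(np.angle(np.exp(1j*(th-a))))<.03)&(r<.112)
        if s.sum()>5:
            i=np.argmax(np.where(s,r,0)); q=P.reshape(-1,3)[i]
            if r.flat[i]>.09: pts.append(q)
    pts=np.array(pts)
    f=least_squares(lambda v:np.hypot(pts[:,0]-v[0],pts[:,1]-v[1])-v[2],[*c,.1],loss='soft_l1',f_scale=.002); c=f.x[:2]
print('rim',len(pts),f.x.round(4),'z',np.median(pts[:,2]))
dark=p.max(2)<60
# bar
b=dark&(Z>.195)&(Z<.225); b&=np.hypot(P[...,0]-c[0],P[...,1]-c[1])<.05
n,l,s,ce=cv2.connectedComponentsWithStats(b.astype(np.uint8)); i=1+s[1:,4].argmax(); print('bar',s[i],ce[i])
cn=cv2.findContours((l==i).astype(np.uint8),0,2)[0][0]; rc=cv2.minAreaRect(cn); bp=cv2.boxPoints(rc); W=plane(z,bp,.206); print(rc,'\n',W.round(4)); print('bar centre',W.mean(0),'medz',np.median(Z[l==i]))
e=[W[1]-W[0],W[2]-W[1]]; 
for q in e: print('edge',np.linalg.norm(q).round(4),np.degrees(np.arctan2(q[1],q[0])))
# pointer
d=dark&(Z>.045)&(Z<.08); d[:, :]&=True
roi=np.zeros_like(d); roi[45:85,225:255]=1; d=(p.max(2)<70)&roi
n,l,s,ce=cv2.connectedComponentsWithStats(d.astype(np.uint8)); i=1+s[1:,4].argmax(); print('ptr',s[i],ce[i])
cn=cv2.findContours((l==i).astype(np.uint8),0,2)[0][0]; rc=cv2.minAreaRect(cn); W=plane(z,cv2.boxPoints(rc),.06); print(W.round(4)); pc=W.mean(0)
for q in (W[1]-W[0],W[2]-W[1]): print('edge',np.linalg.norm(q).round(4),np.degrees(np.arctan2(q[1],q[0])))
v=pc[:2]-c; print('ptr c',pc,np.linalg.norm(v),np.degrees(np.arctan2(v[1],v[0])))
# long objective tip
r=np.hypot(P[...,0]-c[0],P[...,1]-c[1])
o=(Z>.14)&(Z<.215)&(r>.06)&(r<.13)&(P[...,0]>.6)&(abs(P[...,1]-.03)<.04); q=P[o]; print('long',q.mean(0),np.degrees(np.arctan2(*(q.mean(0)[:2]-c)[::-1])),q[:,2].max())
# tray
mm=(Z<.03)&(p.min(2)>120)&(P[...,1]>.2)&(P[...,1]<.4)&(P[...,0]<.52)
n,l,s,ce=cv2.connectedComponentsWithStats(mm.astype(np.uint8)); i=1+s[1:,4].argmax();
cn=cv2.findContours((l==i).astype(np.uint8),0,2)[0][0]; bp=cv2.boxPoints(cv2.minAreaRect(cn)); W=plane(z,bp,.016); print('tray',bp.round(0).tolist(),W.round(4),W.mean(0), [np.linalg.norm(W[k]-W[k-1]).round(3) for k in range(4)])
E
```

```text
rim 98 [0.5665 0.0479 0.1013] z 0.08650571652086822Traceback (most recent call last):
  File "<stdin>", line 21, in <module>
ValueError: attempt to get argmax of an empty sequence
```

```bash
python3 - <<'E'
from h import *
z=np.load('pics/w1.npz'); P=cloud(z['d'],z); p=z['p'].astype(int); Z=P[...,2]; c=np.array([.5665,.0479])
for u,v in((256,170),(252,190),(240,64),(243,230),(238,225)): print(u,v,p[v,u],P[v,u].round(3))
r=np.hypot(P[...,0]-c[0],P[...,1]-c[1])
b=(Z>.19)&(Z<.22)&(r<.045); print(b.sum())
n,l,s,ce=cv2.connectedComponentsWithStats(b.astype(np.uint8)); i=1+s[1:,4].argmax()
cn=cv2.findContours((l==i).astype(np.uint8),0,2)[0][0]; rc=cv2.minAreaRect(cn); W=plane(z,cv2.boxPoints(rc),.206); print(rc,W.round(4),W.mean(0),np.median(Z[l==i]))
for q in (W[1]-W[0],W[2]-W[1]): print('edge',np.linalg.norm(q).round(4),np.degrees(np.arctan2(q[1],q[0])))
g=p.max(2); roi=np.zeros_like(g,bool); roi[45:85,228:252]=1; print(g[64,228:252])
d=roi&(g<110)
n,l,s,ce=cv2.connectedComponentsWithStats(d.astype(np.uint8)); i=1+s[1:,4].argmax(); print('ptr',s[i],ce[i])
cn=cv2.findContours((l==i).astype(np.uint8),0,2)[0][0]; rc=cv2.minAreaRect(cn); W=plane(z,cv2.boxPoints(rc),.06); pc=plane(z,ce[i],.06)[0]
for q in (W[1]-W[0],W[2]-W[1]): print('edge',np.linalg.norm(q).round(4),np.degrees(np.arctan2(q[1],q[0])))
v=pc[:2]-c; print('ptr c',pc,np.linalg.norm(v),np.degrees(np.arctan2(v[1],v[0])))
o=(Z>.13)&(Z<.215)&(r>.06)&(r<.13)&(P[...,0]>.6)&(abs(P[...,1]-.03)<.04); q=P[o]; print('long',q.mean(0),np.degrees(np.arctan2(*(q.mean(0)[:2]-c)[::-1])),q[:,2].max())
mm=(Z<.03)&(g>120)&(P[...,1]>.2)&(P[...,1]<.4)&(P[...,0]<.52)
n,l,s,ce=cv2.connectedComponentsWithStats(mm.astype(np.uint8)); i=1+s[1:,4].argmax();
cn=cv2.findContours((l==i).astype(np.uint8),0,2)[0][0]; bp=cv2.boxPoints(cv2.minAreaRect(cn)); W=plane(z,bp,.016); print('tray',bp.round(0).tolist(),W.round(4),W.mean(0), [np.linalg.norm(W[k]-W[k-1]).round(3) for k in range(4)])
E
```

```text
256 170 [87 90 91] [0.553 0.05  0.203]
252 190 [87 91 90] [0.574 0.046 0.206]
240 64 [89 89 84] [0.444 0.029 0.065]
243 230 [122 126 126] [0.637 0.034 0.165]
238 225 [131 134 135] [nan nan nan]
751
((254.2647247314453, 179.94119262695312), (14.067066192626953, 54.57051086425781), 14.03624439239502) [[0.5897 0.0341 0.206 ]
 [0.5337 0.048  0.206 ]
 [0.5372 0.0616 0.206 ]
 [0.5936 0.0483 0.206 ]] [0.56356727 0.04800151 0.206     ] 0.20480417404938805
edge 0.0577 166.02290160135132
edge 0.014 75.64968575782007
[228 228 228 227 227 227 226 225 216 184 126  91  89  93 112 145 171 197
 218 223 224 224 223 223]
ptr [237  54   7  24  79] [240.27848101  65.30379747]
edge 0.0045 99.34514572609233
edge 0.0304 9.759393192793272
ptr c [0.44591893 0.029183   0.06      ] 0.12202508611824896 -171.17677103754906
long [0.6418986  0.02873836 0.16260207] -14.259161392951178 0.18775570414312343
tray [[371.0, 8.0], [460.0, 4.0], [464.0, 97.0], [375.0, 101.0]] [[0.3627 0.214  0.016 ]
 [0.3496 0.349  0.016 ]
 [0.4852 0.3729 0.016 ]
 [0.4951 0.2303 0.016 ]] [0.42315227 0.29153902 0.016     ] [np.float64(0.133), np.float64(0.136), np.float64(0.138), np.float64(0.143)]
```

```bash
python3 - <<'E'
from h import *
robot.set_gripper(.05)
X=[.5642,.048]; o=down(166)
robot.move_to(X+[.26],o); robot.movel(X+[.196],o,velocity=.1)
robot.set_gripper(0,strength=60); print(robot.get_finger_gap(),robot.get_force(),robot.get_torque(),robot.get_q(),robot.get_time_s())
p,d,c=snap('wrist','w2')
E
```

```text
0.027895715366765224 [-3.05538443 -3.71932381  7.21084462] [-0.91852548  0.70675166 -0.05005962] [-0.04465885  0.40148973 -0.13441041  1.03329768 -0.00167004  0.20009443] 4.9333
```

View pics/w2.png

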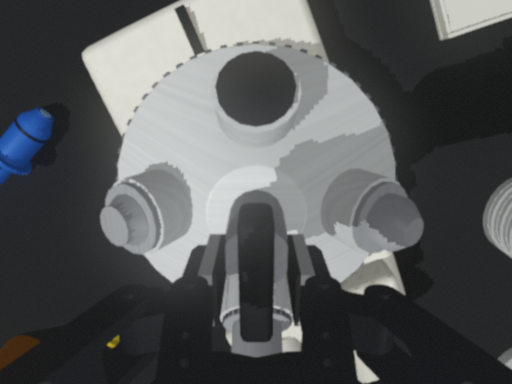

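```bash
python3 - <<'E'
from h import *
robot.dwell(.3); print(robot.get_finger_gap(),robot.get_force(),robot.get_torque(),robot.get_eef_pos())
p,d,c=snap('wrist','w3'); cv2.imwrite('pics/w3.png',cv2.resize(cv2.cvtColor(p,4),None,fx=3,fy=3)[560:1152,450:1100])
E
```

```text
0.027689193212677335 [-3.7011697  -3.4363967   7.42733092] [-0.830869    0.65649952  0.0351373 ] [0.56460652 0.04723846 0.197406  ]
```

View pics/w3.png

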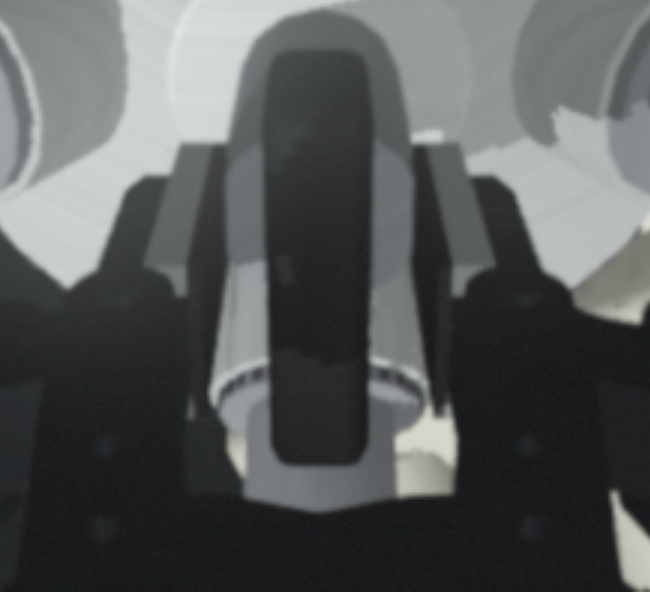

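```bash
python3 - <<'E'
from h import *
robot.set_gripper(.05)
X=[.5642,.048]; o=down(166)
robot.movel(X+[.206],o,velocity=.1)
robot.set_gripper(0,strength=60);robot.dwell(.2); print(robot.get_finger_gap(),robot.get_force(),robot.get_torque(),robot.get_q(),robot.get_eef_pos(),robot.get_time_s())
E
```

```text
0.01244956812120105 [-3.07665322 -5.17146294  2.15729845] [-0.93547106  0.47256534  0.17259198] [-0.0447059   0.39585375 -0.11968099  1.05593602 -0.00119062  0.20002754] [0.56386082 0.0473847  0.2058758 ] 6.5417
```

```bash
python3 - <<'E'
from h import *
q=np.array(robot.get_q())
for k in range(4):
    q[5]+=2.735/4; robot.goto_joints(q.tolist()); print(robot.get_force().round(1),robot.get_torque().round(2),robot.get_finger_gap(),robot.get_time_s(), robot.get_eef_pos())
p,d,c=snap('top','t4'); cv2.imwrite('pics/t4z.png',cv2.resize(cv2.cvtColor(p,4)[90:225,180:285],None,fx=4,fy=4,interpolation=2))
E
```

```text
[ 4.   4.4 -0.7] [ 0.96 -0.63 -0.23] 0.012771457208706875 7.2333 [0.56470615 0.04854759 0.20592015]
[ 9.2  6.5 -5.4] [ 1.33 -1.87 -0.21] 0.012660184792504392 7.925 [0.56609096 0.04898227 0.20590827]
[ 15.4   5.4 -10.6] [ 0.87 -3.11 -0.25] 0.012732735601281681 8.6167 [0.56747175 0.04844486 0.20594423]
[ 18.5  -1.2 -12.7] [-0.36 -3.66 -0.23] 0.012661185523902604 9.3083 [0.56818795 0.04715723 0.20596962]
```

View pics/t4z.png

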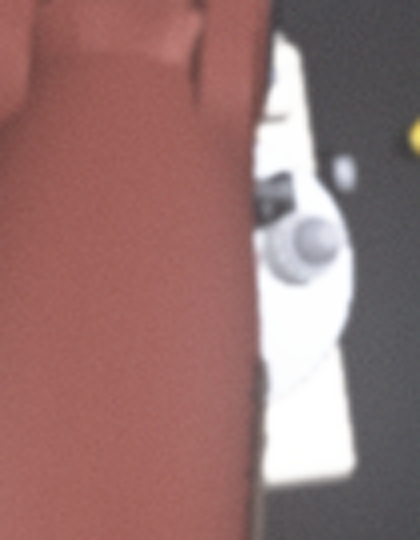

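```bash
python3 - <<'E'
from h import *
robot.set_gripper(.05)
robot.movel([.565,.048,.27],None,velocity=.2)
q=np.array(robot.get_q()); q[5]=0; 
robot.goto_joints(q.tolist()); robot.move_to([.52,.048,.40],down(180)); p,d,c=snap('wrist','w5'); print(robot.get_time_s())
cv2.imwrite('pics/w5b.png',cv2.resize(cv2.cvtColor(p,4),None,fx=1.5,fy=1.5))
E
```

```text
13.4167
```

View pics/w5b.png

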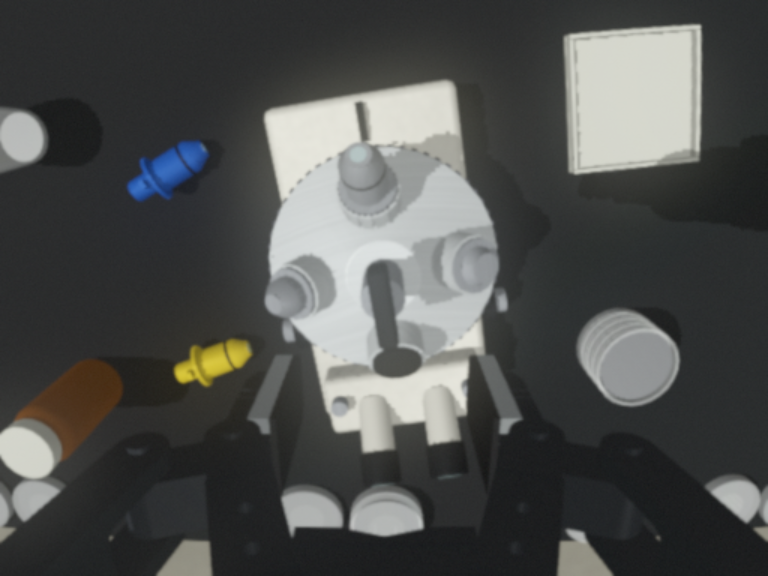

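```bash
python3 - <<'E'
from h import *
from scipy.optimize import least_squares
z=np.load('pics/w5.npz'); P=cloud(z['d'],z); p=z['p'].astype(int); Z=P[...,2]; g=p.max(2)
c=np.array([.566,.048]); r=np.hypot(P[...,0]-c[0],P[...,1]-c[1])
b=(Z>.19)&(Z<.22)&(r<.045)
n,l,s,ce=cv2.connectedComponentsWithStats(b.astype(np.uint8)); i=1+s[1:,4].argmax()
rc=cv2.minAreaRect(cv2.findContours((l==i).astype(np.uint8),0,2)[0][0]); W=plane(z,cv2.boxPoints(rc),.206); print('bar',W.mean(0).round(4),[(np.linalg.norm(q).round(3),np.degrees(np.arctan2(q[1],q[0])).round(1)) for q in(W[1]-W[0],W[2]-W[1])])
roi=np.zeros_like(g,bool); roi[60:95,230:252]=1; d=roi&(g<120)
n,l,s,ce=cv2.connectedComponentsWithStats(d.astype(np.uint8)); i=1+s[1:,4].argmax(); rc=cv2.minAreaRect(cv2.findContours((l==i).astype(np.uint8),0,2)[0][0]); W=plane(z,cv2.boxPoints(rc),.06); print('ptr',plane(z,ce[i],.06).round(4),[(np.linalg.norm(q).round(3),np.degrees(np.arctan2(q[1],q[0])).round(1)) for q in(W[1]-W[0],W[2]-W[1])])
# rim from image edges: circle on plane .089? use Canny radial
bl=cv2.GaussianBlur(g.astype(np.float32),(0,0),1); gx=cv2.Sobel(bl,5,1,0);gy=cv2.Sobel(bl,5,0,1); mag=np.hypot(gx,gy)
# objective cylinder fit: points of barrel
o=(Z>.14)&(Z<.195)&(r>.06)&(P[...,0]<.52)&(abs(P[...,1]-.03)<.05); Q=P[o]; print(len(Q),Q.mean(0),Q[Q[:,2].argmax()])
L=Q[(Q[:,2]<.172)]
# slice centre by lateral extents per row
lab=o.astype(np.uint8); cn=max(cv2.findContours(lab,0,2)[0],key=cv2.contourArea); print('rect',cv2.minAreaRect(cn))
# barrel cylinder fit with fixed tilt 30deg, phi free
def ax(v):
    ph=v[2]; return np.array([.5*np.cos(ph),.5*np.sin(ph),np.sqrt(.75)])
def res(v):
    a=ax(v); s=np.array([v[0],v[1],.134]); w=L-s; h=w@a; d=np.linalg.norm(w-np.outer(h,a),axis=1); k=(h>6e-3)&(h<.041); return np.where(k,d-.016,0)
f=least_squares(res,[c[0]-.0716,c[1]-.0115,np.radians(-171)],loss='soft_l1',f_scale=.001); print('mouth',f.x[:2],np.degrees(f.x[2]),f.cost,len(L))
# fixed mouth radius version around axis
def res2(v): return res([v[0]+.0725*np.cos(v[2]),v[1]+.0725*np.sin(v[2]),v[2]])
f=least_squares(res2,[*c,np.radians(-171)],loss='soft_l1',f_scale=.001); print('axis',f.x[:2],np.degrees(f.x[2]),f.cost)
tip=plane(z,[[358/1.5,153/1.5]],.1834); print('tip',tip)
E
```

```text
bar [0.5629 0.0479 0.206 ] [(np.float64(0.014), np.float64(99.8)), (np.float64(0.058), np.float64(9.2))]
ptr [[0.4463 0.0294 0.06  ]] [(np.float64(0.005), np.float64(99.0)), (np.float64(0.032), np.float64(9.2))]
1277 [0.48303318 0.03541594 0.16961139] [0.47407248 0.03048521 0.18780357]
rect ((243.25677490234375, 116.54054260253906), (44.880916595458984, 35.8389778137207), 80.53767395019531)
mouth [0.49439272 0.03656439] -170.39961505902596 1.1229628568339368e-05 524
axis [0.56587736 0.0486556 ] -170.39962090984523 1.1229628568330693e-05
tip [[0.46586864 0.0319789  0.1834    ]]
```

```bash
cat >> h.py <<'E'
phi=np.radians(-170.5); ct=np.array([.5656,.0481])
aa=np.array([.5*np.cos(phi),.5*np.sin(phi),np.sqrt(.75)])
mouth=np.array([ct[0]+.0725*np.cos(phi),ct[1]+.0725*np.sin(phi),.134]); bmid=mouth+.025*aa
y0=-np.array([-np.sin(phi),np.cos(phi),0]); z0=-aa; M0=np.c_[np.cross(y0,z0),y0,z0]
def ori(psi): return quat(R.from_rotvec(aa*np.radians(psi)).as_matrix()@M0)
E
python3 - <<'E'
from h import *
print(bmid,M0.round(2))
for off in (.004,.06,.1):
  for psi in(-50,-39,0,39,50):
    s=robot.solve_ik((bmid+off*aa).tolist(),ori(psi)); print(off,psi,None if s is None else np.round(s,2))
E
```

```text
[0.48176572 0.03407095 0.15565064] [[-0.85 -0.17  0.49]
 [-0.14  0.99  0.08]
 [-0.5  -0.   -0.87]]
0.004 -50 [-0.2  -0.02 -0.97  0.12  0.18  0.55]
0.004 -39 [-0.2  -0.02 -0.97  0.12  0.18  0.36]
0.004 0 [-0.2  -0.02 -0.97  0.12  0.18 -0.32]
0.004 39 [-0.2  -0.02 -0.97  0.12  0.18 -1.  ]
0.004 50 [-0.2  -0.02 -0.97  0.12  0.18 -1.19]
0.06 -50 [-0.23 -0.16 -0.93  0.32  0.19  0.52]
0.06 -39 [-0.23 -0.16 -0.93  0.32  0.19  0.33]
0.06 0 [-0.23 -0.16 -0.93  0.32  0.19 -0.35]
0.06 39 [-0.23 -0.16 -0.93  0.32  0.19 -1.03]
0.06 50 [-0.23 -0.16 -0.93  0.32  0.19 -1.22]
0.1 -50 [-0.26 -0.26 -0.89  0.46  0.21  0.5 ]
0.1 -39 [-0.26 -0.26 -0.89  0.46  0.21  0.31]
0.1 0 [-0.26 -0.26 -0.89  0.46  0.21 -0.37]
0.1 39 [-0.26 -0.26 -0.89  0.46  0.21 -1.05]
0.1 50 [-0.26 -0.26 -0.89  0.46  0.21 -1.25]
```

```bash
python3 - <<'E'
from h import *
robot.set_gripper(.062)
o=ori(-39)
robot.move_to((bmid+.1*aa).tolist(),o); robot.movel((bmid+.005*aa).tolist(),o,velocity=.1)
print(robot.get_force().round(1),robot.get_torque().round(2))
robot.set_gripper(0,strength=80); robot.dwell(.2)
print(robot.get_finger_gap(),robot.get_force().round(1),robot.get_torque().round(2),robot.get_eef_pos(),(bmid+.005*aa),robot.get_time_s())
p,d,c=snap('wrist','w6'); snap('side','s6')
a=cv2.cvtColor(p,4); b=cv2.resize(cv2.imread('pics/s6.png')[130:290,120:290],None,fx=2.4,fy=2.4); o=np.zeros((384,512+b.shape[1],3),np.uint8); o[:,:512]=a; o[:b.shape[0],512:]=b; cv2.imwrite('pics/c6.png',cv2.resize(o,None,fx=.85,fy=.85)); 
E
```

```text
[0.4 0.6 0.3] [-0.14  0.47 -0.01]
0.029955101815200422 [-8.3 -1.2 12.7] [-0.18  0.9   0.02] [0.47932544 0.0334869  0.16072494] [0.47930001 0.03365833 0.15998076] 16.4917
```

View pics/c6.png

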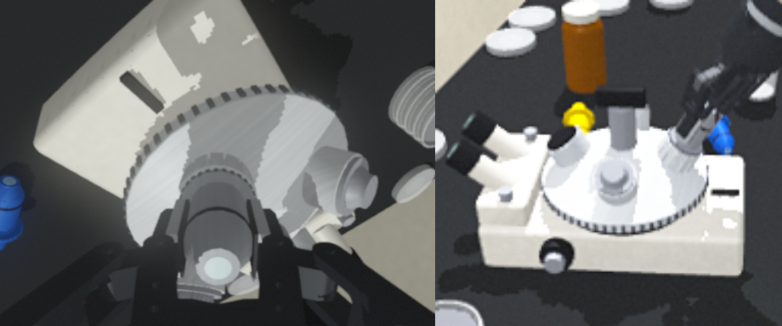

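```bash
python3 - <<'E'
from h import *
def st(t): print(t,round(robot.get_finger_gap(),4),robot.get_force().round(1),robot.get_torque().round(2),(np.array(robot.get_eef_pos())-bmid-.007*aa).round(4),robot.get_time_s())
robot.set_gripper(.045); o=ori(-39); robot.movel((bmid+.0075*aa).tolist(),o,velocity=.05)
robot.set_gripper(0,strength=90); robot.dwell(.1); st('grip')
for psi in (-20,0,20,39): robot.movel((bmid+.0075*aa).tolist(),ori(psi),velocity=.05); st(psi)
E
```

```text
grip 0.0301 [-9.8 -2.2 12.7] [-0.24  1.05  0.  ] [-0.0004 -0.0001  0.0008] 17.525
-20 0.03 [-7.8 -1.4 12.5] [-0.35  0.8   0.13] [-0.0001 -0.0002  0.0009] 18.0083
0 0.0296 [-7.9 -1.4 10.8] [-0.35  0.78  0.1 ] [ 0.     -0.0003  0.001 ] 18.5083
20 0.0297 [-7.2 -1.3 11.7] [-0.3   0.75  0.04] [ 0.0001 -0.0003  0.001 ] 19.0083
39 0.0298 [-8.2 -1.3 11.5] [-0.35  0.67  0.06] [ 0.0001 -0.0003  0.001 ] 19.4917
```

```bash
python3 - <<'E'
from h import *
def st(t): print(t,round(robot.get_finger_gap(),4),robot.get_force().round(1),robot.get_torque().round(2),(np.array(robot.get_eef_pos())-bmid-.0075*aa).round(4),robot.get_time_s())
o=ori(39)
for k in (.003,.006,.01): robot.movel((bmid+(.0075+k)*aa).tolist(),o,velocity=.02); st(k)
p,d,c=snap('wrist','w7')
E
```

```text
0.003 0.0297 [-0.2  0.8 -2.2] [-0.09  0.63 -0.  ] [-0.0017 -0.0002  0.0025] 19.7917
0.006 0.0303 [ 1.   0.1 -2.2] [-0.12  0.65 -0.07] [-0.003  -0.0005  0.0053] 20.0917
0.01 0.0299 [-0.8  0.5 -2.3] [-0.1   0.68 -0.05] [-0.0048 -0.0009  0.0089] 20.4417
```

View pics/w7.png

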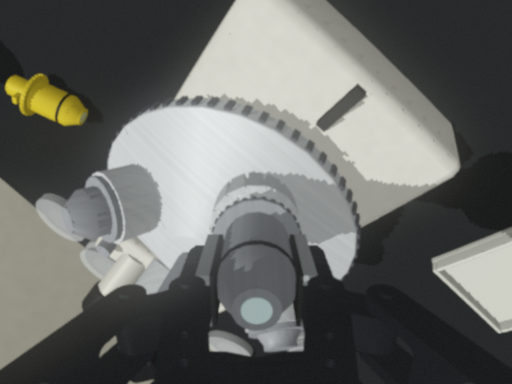

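```bash
python3 - <<'E'
from h import *
o=ori(39)
robot.movel((bmid+(.0075+.05)*aa).tolist(),o,velocity=.08); robot.dwell(.2)
p=np.array(robot.get_eef_pos()); p[2]=.30; robot.movel((p+[-.03,0.03,0]).tolist(),o,velocity=.15)
robot.move_to([.423,.2915,.20],down(210)); 
robot.dwell(.2); print(robot.get_force().round(1),robot.get_finger_gap(),robot.get_time_s(),robot.get_eef_pos(),np.round(robot.get_q(),2))
snap('side','s8'); snap('wrist','w8'); snap('top','t8')
a=cv2.imread('pics/w8.png'); b=cv2.imread('pics/s8.png'); o=np.hstack([a,b]); cv2.imwrite('pics/c8.png',cv2.resize(o,None,fx=.78,fy=.78))
E
```

```text
[-0.1 -0.5 -1.3] 0.030125979030092107 23.375 [0.42357259 0.29047016 0.20097915] [ 0.46  0.3  -0.27  0.99 -0.   -0.06]
```

View pics/c8.png

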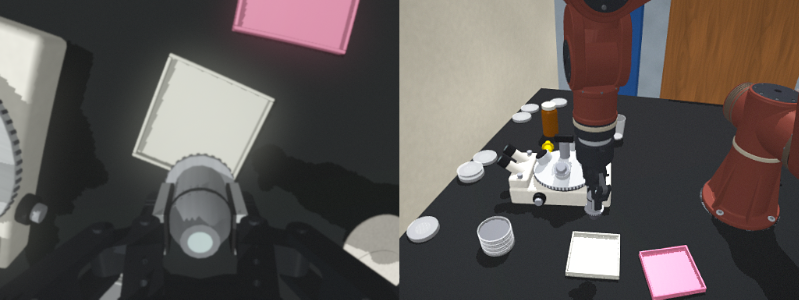

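```bash
python3 - <<'E'
from h import *
z=np.load('pics/w8.npz'); P=cloud(z['d'],z); g=z['p'].min(2)
mm=((P[...,2]<.03)&(P[...,2]>-.01)&(g>100)&(P[...,1]>.15)&(P[...,0]<.55)).astype(np.uint8)
n,l,s,ce=cv2.connectedComponentsWithStats(mm); i=1+s[1:,4].argmax(); q=P[l==i]; print(s[i],q.min(0),q.max(0))
mk=l==i; wall=mk&(P[...,2]>.011); w=P[wall]; print(np.c_[w.min(0),w.max(0)])
# corners px (full res) of outer top rim seen
print(plane(z,np.array([[170,55],[273,98],[134,155]])/.78,.016).round(4))
b=cv2.imread('pics/s8.png'); cv2.imwrite('pics/s8z.png',cv2.resize(b[190:380,190:330],None,fx=4,fy=4,interpolation=2)[:600])
cv2.imwrite('pics/s8z.png',cv2.resize(b[215:365,190:330],None,fx=4,fy=4,interpolation=2))
z=np.load('pics/s8.npz'); print(proj(z,[[.423,.2915,.004],[.423,.2915,.193],[.423,.2915,.143]]))
E
```

```text
[  169    68   183   162 17091] [ 0.34983054  0.21807436 -0.00231006] [0.50200298 0.36794285 0.01741373]
[[0.35036919 0.49408533]
 [0.2199762  0.36141685]
 [0.01102316 0.01741373]]
[[0.368  0.2215 0.016 ]
 [0.3504 0.3462 0.016 ]
 [0.4925 0.2383 0.016 ]]
[[248.56456575 325.88481038]
 [248.97221475 256.98424028]
 [248.84584655 277.45973511]]
```

View pics/s8z.png

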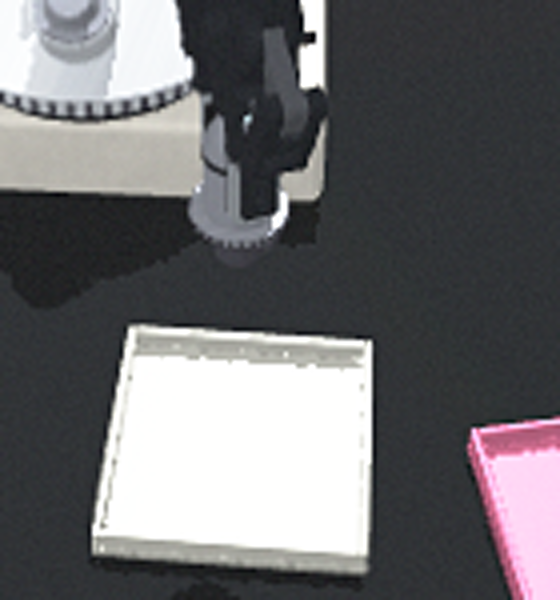

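```bash
python3 - <<'E'
from h import *
X=[.4218,.2915]; o=down(210)
robot.movel(X+[.075],o,velocity=.12); robot.dwell(.1); f0=robot.get_force(); print(f0.round(1),robot.get_eef_pos())
z=.068
while z>.054:
    robot.movel(X+[z],o,velocity=.02); f=robot.get_force()
    if f[2]-f0[2]>3: break
    z-=.001
print(z,f.round(1),robot.get_torque().round(2),robot.get_eef_pos(),robot.get_time_s())
snap('side','s9'); b=cv2.imread('pics/s9.png'); cv2.imwrite('pics/s9z.png',cv2.resize(b[245:375,190:310],None,fx=4.5,fy=4.5,interpolation=2))
E
```

```text
[ 0.8  0.9 -1.5] [0.42232133 0.29176016 0.07569225]
0.062 [-0.6 -0.1  5. ] [-0.13  0.22  0.  ] [0.42200356 0.29161532 0.06231813] 26.8167
```

View pics/s9z.png

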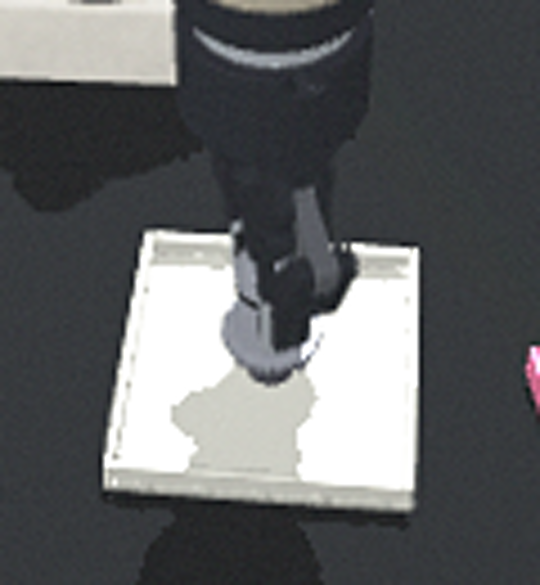

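Contact came at the predicted height (0.062 m). Now I release slowly, retreat and inspect.

```bash
python3 - <<'E'
from h import *
g=robot.get_finger_gap(); robot.set_gripper(.036,strength=20); robot.dwell(.3); print(robot.get_force().round(1)); robot.set_gripper(.065)
robot.movel([.422,.2915,.20],None,velocity=.12)
robot.move_to([.40,.12,.40],down(180)); p,d,c=snap('wrist','w10'); snap('side','s10'); print(robot.get_time_s(),robot.get_force().round(1))
a=cv2.cvtColor(p,4); b=cv2.imread('pics/s10.png'); cv2.imwrite('pics/c10.png',cv2.resize(np.hstack([a,b]),None,fx=.78,fy=.78))
P=cloud(d,c); Z=P[...,2]; o=(Z>.03)&(abs(P[...,0]-.422)<.05)&(abs(P[...,1]-.29)<.05); print(o.sum(),P[o].mean(0),P[o][:,2].max(),np.median(P[o&(Z>.08)],0))
E
```

```text
[ 0.8 -0.6  1.2]
30.225 [-0.8  0.7 -0.5]
882 [0.41875345 0.28581068 0.05986925] 0.08889381484153802 [0.42146213 0.29041845 0.08517187]
```

View pics/c10.png

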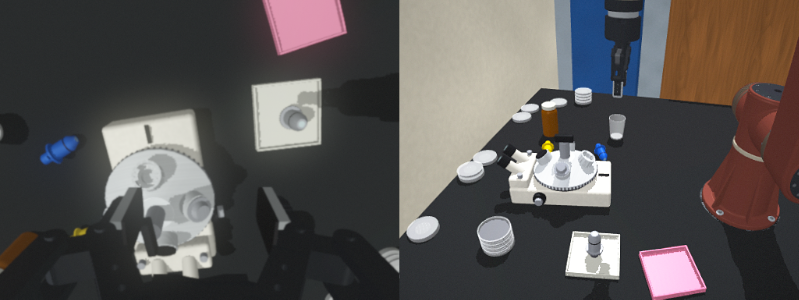

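```bash
python3 - <<'E'
from h import *
z=np.load('pics/w10.npz'); print('expected mouth px',proj(z,mouth)*.78,mouth.round(4))
a=cv2.imread('pics/w10.png')[130:350,110:300]; cv2.imwrite('pics/w10z.png',cv2.resize(a,None,fx=2.7,fy=2.7,interpolation=2))
print((proj(z,mouth)-[110,130])*2.7,(proj(z,[.4463,.0294,.06])-[110,130])*2.7)
E
```

```text
expected mouth px [[145.51694402 174.8217917 ]] [0.4941 0.0361 0.134 ]
[[206.71249853 254.15235587]] [[215.51090745 110.60565913]]
```

View pics/w10z.png

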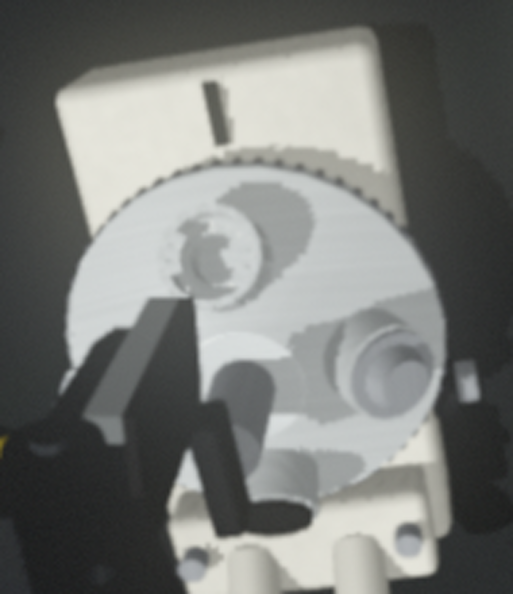

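```bash
python3 -c "
from cell import robot
print(robot.get_time_s()); robot.close_job()"
```

```text
30.225
the job is handed in; nothing more can be done
```

The long objective now stands upright in the white tray, its empty station is still at the front pointer, and I handed the job in at 30.2 s. No verdict was reported.

**What I did:** I turned the turret about 157° by its bar. Then I gripped the objective along its 30° axis, unscrewed it 78° anticlockwise and drew it out 50 mm. I lowered it into the tray until it touched the floor, released it and moved the arm away.

**Last checks:**
- **Alignment before unscrewing:** the bar and the pointer both measured 9.2°.
- **Station after removal:** the empty socket showed about 4 pixels (in a 2.7× enlarged crop) from where it should be, which is about 2 mm, inside the 13 mm limit.
- **Objective in the tray:** it stands upright near the tray centre. Its top measured 89 mm against 86 mm expected, which I put down to depth noise.
- **Touchdown:** contact came at the predicted height.
- **Bystanders:** the beaker, dishes and amber jar looked unmoved in the last side picture; I did not measure them.

**What went wrong on the way:**
- **Bar grip:** my first grip closed on the post under the bar (28 mm gap instead of 14 mm). I raised the gripper about 10 mm and gripped again.
- **Side load:** the grip was about 2 mm off the turret's axis, so the wrist force rose to about 22 N during the turn, within the limit.
- **Objective grip:** gripping it gave about 15 N along its axis, and regripping 2.5 mm higher did not change that. It vanished once the objective was drawn out.

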